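# Switch the load box to the lamp and record the reading

## Robot

A 6-joint arm with a two-finger parallel gripper is mounted at the origin on the work surface. World frame = base frame: x ahead of the robot, y to its left, z up, the work surface at z = 0. Lengths are in m, angles in rad, forces in N, time in s.
With the tool pointing down it reaches from about 0.325 to 0.75 m from the base axis. Payload 7.6 kg.
Tool frame: the origin (TCP) lies on the front face of the gripper's body, between the roots of the fingers; the fingertips stand 73 mm ahead of it and the grasp point (between the pads) lies 54 mm ahead of it; z points along the fingers, y is the line along which they close (so a half turn about z gives the same grasp; the last joint's range is limited). The gripper opens to 85 mm and grips with 20 to 120 N. Pads are 22 mm wide; open, the fingers measure 114 mm over their backs; the gripper's body (76 mm by 85 mm) begins 54 mm behind the grasp point. The pads swing forward as they close: fully open they stand 13 mm farther back than shut.
Start: joints at [-1.373, 0.052, 1.401, -0, 1.689, -0.07], TCP at [0.139, -0.506, 0.304] pointing down, gripper open.
Joint ranges: [-2.9, 2.9], [-0.91, 2.17], [0.12, 2.37], [-1.06, 4.2], [0.26, 2.73], [-2.93, 2.93]. Speed limits (rad/s): [2.57, 2.57, 3.01, 3.14, 3.14, 3.14].

## Interface

Orientations are given as a unit quaternion [x, y, z, w].
In Python, from station import arm gives the robot as it stands.
- The arm moves only by the shell command python3 -m crank 'ROWS' [FORCE]. ROWS is JSON, a list of rows, each a list of 5 numbers: the closure, from 0 (fully open) to 1 (shut), then the shift along the tool's x, y, z in mm, then the turn about the tool's z in rad. In form: [[hand, x, y, z, twist], ...]. A call has 1 to 12 rows; each row shifts and turns the commanded pose from where the row before left it, along the tool's axes as they then stand; what a row does not reach is not made up. A row lasts 1/8 s, in which the tool goes at most 62.5 mm and 10.7 degrees, less where a joint would pass 70% of its speed; a pose out of reach is approached as far as the arm can. A call with a gripper value outside its range is refused whole. The fingers move at their own pace and stop on an object; FORCE is the grip in N (left out, the last holds). Time passes only in rows, so rows that do not move let the fingers close. It gives the time, the measured TCP pose, the force, the opening and the grip force at its end, in the units of the state.
- arm.sense(): the state, without advancing time (a new reading comes with each control period).
- arm.read_camera(name): name is "side" or "top" or "wrist"; returns the picture (400x640x3 uint8, red, green, blue); there is no depth.
- arm.camera_model(name): a dict with "K" (3x3 intrinsics, pixels), "cam_to_world" (4x4, takes a point from camera to world coordinates); the wrist camera has in their place "mount" (4x4, takes a point from camera to tool coordinates, whose origin is the TCP and whose axes are the flange's). Camera axes: x right, y down, z forward; pixel columns grow to the right and rows downward; lengths in m; the calibration is good to about 2 mm. The wrist camera is an equidistant fisheye: a pixel r from the principal point sees the ray r / f radians off the axis. A picture is of the moment at which its call begins: read the wrist's pose just before it. camera_model takes no time and is no camera call.
- arm.hand_in(): hands the job in; it is judged then, once.
Trained networks look in the newest picture that a camera, given by its name, has taken for a name from the list of things; names that differ only in an ending like _2 or _b are one class to them, and where a whole thing is asked for, a point or a joint stands for the part that bears it (a point fixed in the world has none). Each returns a list of dicts, best first, with "confidence" (0 to 1); they miss things now and then, are a little off and sometimes report something else, mostly with a low value. They report only what shows in the picture. A call takes as long as a camera call.
- arm.look_for(label, camera): "xy" ([column, row] in pixels, amid what is visible of it).
- arm.cut_out(label, camera): "pixels" (400x640 bool, what is visible of it) and "xy" ([column, row] in pixels, amid what is visible of it).
- arm.landmark_of(label, camera): "xy" ([column, row] in pixels: a listed point, or the origin of a listed thing).
The state is a dict: "time_s": time; "joint_positions": joint angles; "joint_vel": joint speeds; "joint_efforts": joint torques, N m; "eef_pos": TCP position; "orientation": TCP orientation; "wrist_force": force on the tool from outside, world axes, zero at the start; "torque": the same for the moment, N m; "grip_width": opening from 0.0 (shut) to 1.0 (fully open); "grasp_force": force on a finger pad.
Only numpy, scipy, OpenCV 4.12 (cv2) and the standard library are available. Lean on these libraries where they do the work, as an engineer would, in place of code of your own. Each camera call takes 0.05 s, during which the arm holds its last target. There are 200 camera calls.

## Task

On the load box, gently push the selector's protruding tab clockwise with a fingertip until it has clicked in at the lamp symbol (the circle with a cross in it), without letting it run on into the short-circuit position after that. Then press the round record key right down and let it come up again. Nothing is to be gripped or lifted: leave the box standing where it is and the multimeter, plugs and screwdriver lying around it undisturbed.

Things in the scene. Friction and masses are not known exactly. Their poses are not given: they have to be found in the camera images.
- load_box: Load-and-measuring box: flat grey case, white top panel, 196 (x) by 310 mm (y), panel level 62 mm above the bench, about 1.6 kg, loose on rubber feet. Origin: centre of the underside; x away from the robot, y left, z up, turned up to 0.4 rad. Selector in its right half, two dark displays (3 mm high) far left, the record key near left, four sockets (3 mm high) along the near edge.
- selector_axis (a point): Point on the panel surface on the selector's upright axis, 62 mm to the right (box -y) of the box's centre. The selector is a black knob, 62 mm in diameter at its skirt, top 17 mm above the panel, with one black tab sticking out radially. Six symbols are printed flat round its far side.
- selector_tab (a point): Point inside the tab, 48 mm from the axis, 14 mm above the panel; turns with the selector. The tab reaches out to 58 mm from the axis, is 9 mm thick (across the radius) and fills 3 to 25 mm above the panel; a white line runs along its top. It is pushed on its side face with 2 to 3 N; a detent then snaps the selector on ahead of the finger.
- selector (a joint): Angle, rad, clockwise from above; clicks every pi/6, pulled in from near half-way: 0 open circuit (two dots, gap), 0.524 resistor, 1.047 two resistors, 1.571 motor (circle, solid dot), 2.094 LAMP (circle with cross), 2.618 short circuit (bar, two dots). Starts at 0 to 1.83. At 0 the tab points 75 degrees counter-clockwise of the box's x axis, at the lamp 45 degrees clockwise of it.
- lamp_mark (a point): Centre of the printed lamp symbol (circle 22 mm across with a cross in it), on the panel 76 mm from the selector's axis: the fifth symbol clockwise, the last but one.
- key (a joint): Travel of the record key, m: 0 up, 0.006 fully down. A spring needs about 4 N to bring it fully down and lifts it again.
- key_top (a point): Centre of the top of the round grey record key (26 mm in diameter, in a black housing 42 mm in diameter), about 18 mm above the panel; pressed straight down 6 mm.
- multimeter_mid (a point): Bystander: green handheld multimeter, 185 by 88 by 50 mm, lying left of the box; point at mid-height, 20 mm above the bench.
- bridge_plug_a_mid (a point): Bystander: small black bridging plug, about 40 by 34 by 14 mm, lying before the box; its middle.
- bridge_plug_b_mid (a point): Bystander: the like red bridging plug, lying right of the box; its middle.
- screwdriver_grip (a point): Bystander: screwdriver 150 mm long, lying right of the box; point in its handle.

How it is judged:
On the way, in this order (a step that is already met when the one before it is completed fails the run):
1. the selector has clicked in at the lamp position (value of joint selector between 1.974 and 2.214 rad), for 0.3 s.
2. the record key is pressed right down (value of joint key above 0.0045 m), for 0.05 s.
At the end, for the whole second after the job is handed in: the selector rests within 0.12 rad of the lamp position (2.094), the record key has been pressed and is up again (less than 1.5 mm down), and the box stands flat within 30 mm of where it was (all of step 1 and value of joint key below 0.0015 m and distance of load_box from where it was at the start of the episode below 0.03 m and angle between load_box's own z axis and vertical below 0.05 rad); the robot touches nothing.
It fails at once if the selector runs on past the lamp into the short-circuit position (value of joint selector above 2.4 rad).
It fails at once if the record key is pressed while the selector is not at the lamp (value of joint key above 0.003 m and not (value of joint selector between 1.974 and 2.214 rad)).
It fails at once if the box is lifted (10 mm), tipped, or shoved more than 30 mm (height (world z) of load_box above 0.01 m or angle between load_box's own z axis and vertical above 0.1 rad or distance of load_box from where it was at the start of the episode above 0.03 m).
It fails at once if the multimeter, a plug or the screwdriver is moved more than 30 mm (distance of any of multimeter_mid, bridge_plug_a_mid, bridge_plug_b_mid, screwdriver_grip from where it was at the start of the episode above 0.03 m).
It fails at once if the fingers grip or push the selector or the box hard (over 20 N while the key is up) (contact force between the fingers and load_box above 20 N and value of joint key below 0.001 m).
It also fails if it takes over 51 s, if anything falls off the work surface, if the arm or the gripper's body presses on something with over 40 N, if the wrist force passes 120 N, or if a joint passes its speed limit or range.

## Working session

There is one attempt and no reset: what is moved stays moved. The work goes in short steps, Python scripts to look and compute and a shell command to move; the robot and the scene stay as the last step left them, time stands still between calls to the robot, and variables do not carry over. Pictures are saved under pics/ and viewed, at most 10 in all, crops included, and the job is handed in when it is done.

```bash
mkdir -p pics; cat > h.py <<'E'
import numpy as np, cv2
from station import arm
from scipy.spatial.transform import Rotation as R
def ray(cam,xy):
    m=arm.camera_model(cam);K=np.array(m["K"])
    if cam=="wrist":
        s=arm.sense();T=np.eye(4);T[:3,:3]=R.from_quat(s["orientation"]).as_matrix();T[:3,3]=s["eef_pos"]
        M=T@np.array(m["mount"]);u=(xy[0]-K[0,2])/K[0,0];v=(xy[1]-K[1,2])/K[1,1];t=np.hypot(u,v)
        d=np.array([u/t*np.sin(t),v/t*np.sin(t),np.cos(t)]) if t>1e-9 else np.array([0,0,1.])
    else:
        M=np.array(m["cam_to_world"]);d=np.linalg.inv(K)@[xy[0],xy[1],1]
    return M[:3,3],M[:3,:3]@d
def at(cam,xy,z):
    o,d=ray(cam,xy);return o+d*(z-o[2])/d[2]
E
python3 - <<'E'
from h import *
s=arm.sense();print(s["eef_pos"],s["orientation"],s["time_s"])
print(R.from_quat(s["orientation"]).as_matrix().round(3))
Z=dict(selector_axis=.062,selector_tab=.076,lamp_mark=.062,key_top=.080,load_box=0,multimeter_mid=.02,bridge_plug_a_mid=.007,screwdriver_grip=.012)
for c in("top","side"):
    cv2.imwrite(f"pics/{c}0.png",arm.read_camera(c)[:,:,::-1])
    for n,z in Z.items():
        for r in arm.landmark_of(n,c)[:3]: print(c,n,round(r["confidence"],2),np.round(r["xy"],1),at(c,r["xy"],z).round(4))
E
```

```text
[ 0.1388937  -0.50611128  0.30307883] [ 9.91050547e-01  1.33484922e-01 -5.27798189e-05 -7.65094584e-04] 0.0
[[ 0.964  0.265 -0.   ]
 [ 0.265 -0.964  0.002]
 [ 0.    -0.002 -1.   ]]
top selector_axis 0.63 [396.7 186.5] [ 0.5731 -0.1081  0.062 ]
top selector_axis 0.24 [257.  223.1] [0.4857 0.1921 0.062 ]
top selector_tab 0.75 [390.3 164.9] [ 0.6175 -0.0922  0.076 ]
top selector_tab 0.34 [413. 159.] [ 0.6315 -0.1408  0.076 ]
top lamp_mark 0.69 [414.9 158.7] [ 0.6356 -0.1474  0.062 ]
top key_top 0.47 [334.6 220.5] [0.494  0.0247 0.08  ]
top load_box 0.9 [367.6 195.5] [ 0.5612 -0.0502  0.    ]
top multimeter_mid 0.59 [257.3 224.4] [0.4862 0.1985 0.02  ]
top multimeter_mid 0.59 [332.4 222. ] [0.496  0.0294 0.02  ]
top bridge_plug_a_mid 0.75 [412.1 246.2] [ 0.4473 -0.1511  0.007 ]
top bridge_plug_a_mid 0.39 [256.1 224. ] [0.4881 0.2035 0.007 ]
top screwdriver_grip 0.96 [470.2 168. ] [ 0.6287 -0.2823  0.012 ]
top screwdriver_grip 0.61 [258.  221.2] [0.4942 0.1986 0.012 ]
side selector_axis 0.77 [384.6 255.4] [ 0.5732 -0.1162  0.062 ]
side selector_tab 0.6 [393.4 235.1] [ 0.6099 -0.0914  0.076 ]
side lamp_mark 0.91 [423.  250.8] [ 0.6426 -0.1402  0.062 ]
side lamp_mark 0.73 [269.6 195.2] [0.4626 0.1524 0.062 ]
side key_top 0.58 [302.1 216.3] [0.4824 0.0344 0.08  ]
side load_box 0.98 [353.  259.9] [ 0.553  -0.0489  0.    ]
side multimeter_mid 0.6 [271.3 197.1] [0.4833 0.1981 0.02  ]
side bridge_plug_a_mid 0.84 [336.3 322. ] [ 0.4455 -0.1635  0.007 ]
side bridge_plug_a_mid 0.32 [304.7 216.2] [0.527  0.1125 0.007 ]
side screwdriver_grip 0.77 [470.4 332.9] [ 0.6253 -0.2895  0.012 ]
```

View pics/top0.png

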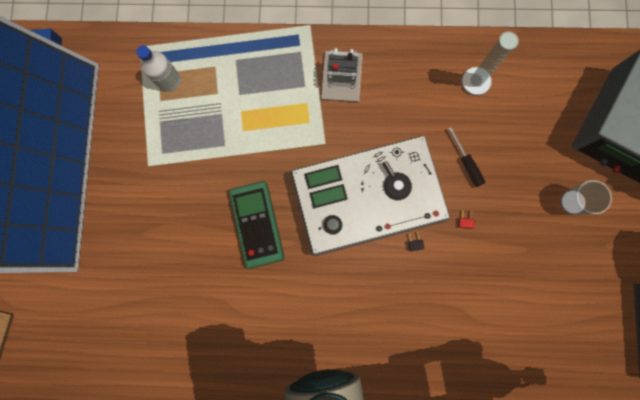

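The top picture shows the box turned about +0.26 rad, with the knob at (397,186) and its tab pointing up-left to about (388,165). The lamp mark is at (415,158) and the key at (333,224). I'll go over the box with the hand shut for a close look.

```bash
python3 -m crank '[[1,40,-26,0,0],[1,40,-26,0,0],[1,40,-26,0,0],[1,40,-26,0,0],[1,40,-26,0,0],[1,40,-26,0,0],[1,40,-26,0,0],[1,40,-26,0,0],[1,40,-26,0,0],[1,40,-26,0,0],[1,40,-26,0,0],[1,0,0,0,0]]' 20
python3 - <<'E'
from h import *
s=arm.sense();print(s["eef_pos"],s["time_s"],s["joint_positions"]);print(R.from_quat(s["orientation"]).as_matrix().round(3));print(np.array(arm.camera_model("wrist")["mount"]).round(3))
Z=dict(selector_axis=.062,selector_tab=.076,lamp_mark=.062,key_top=.080,load_box=0,bridge_plug_a_mid=.007)
cv2.imwrite("pics/w1.png",arm.read_camera("wrist")[:,:,::-1])
for n,z in Z.items():
    for r in arm.landmark_of(n,"wrist")[:2]: print(n,round(r["confidence"],2),np.round(r["xy"],1),at("wrist",r["xy"],z).round(4))
E
```

```text
time_s: 2.4
eef_pos: [0.4888, -0.1119, 0.3035]
orientation: [0.991, 0.136, -0.0, -0.0]
wrist_force: [-1.1, 0.3, 0.2]
grip_width: -0.003
grasp_force: 0.0
[ 0.48876786 -0.1119081   0.30350111] 2.4 [-2.98873179e-01 -1.42324720e-02  1.46884893e+00  3.26935058e-04
  1.68758759e+00  1.00011033e+00]
[[ 0.963  0.269 -0.   ]
 [ 0.269 -0.963  0.   ]
 [-0.    -0.001 -1.   ]]
[[-0.    -0.959 -0.283  0.072]
 [ 1.    -0.    -0.002  0.   ]
 [ 0.002 -0.283  0.959 -0.069]
 [ 0.     0.     0.     1.   ]]
selector_axis 0.83 [340.3  98.6] [ 0.5751 -0.1137  0.062 ]
selector_tab 0.69 [328.1  51.1] [ 0.6156 -0.0902  0.076 ]
key_top 0.91 [180.2 154.8] [0.4826 0.0283 0.08  ]
key_top 0.16 [339.2  98.8] [ 0.5734 -0.1129  0.08  ]
load_box 0.84 [286.4 102.2] [ 0.5577 -0.0579  0.    ]
bridge_plug_a_mid 0.88 [345.3 211.4] [ 0.4472 -0.1624  0.007 ]
```

View pics/w1.png

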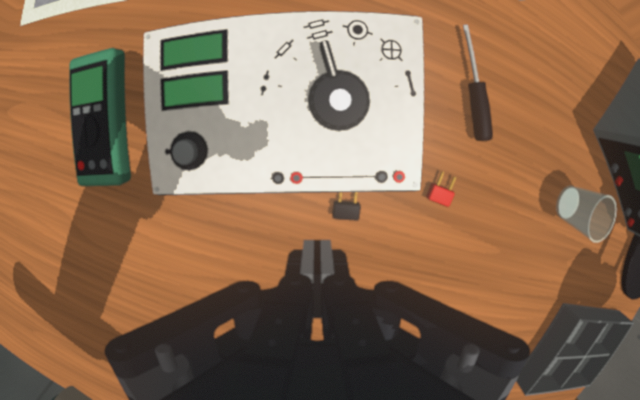

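The wrist picture shows the tab of the knob (340,98) pointing to (325,50), at the "two resistors" symbol, so the selector is at about 1.05. The lamp symbol is at (391,49) and the key at (188,150). I'll go to the left of the tab.

```bash
python3 -m crank '[[1,40,-5,0,0],[1,41,-5,0,0],[1,40,-5,0,0],[1,0,0,20,-0.125],[1,0,0,30,-0.125],[1,0,0,30,0],[1,0,0,20,0],[1,0,0,0,0]]'
python3 - <<'E'
from h import *
s=arm.sense();print(s["eef_pos"],s["time_s"]);M=R.from_quat(s["orientation"]).as_matrix();print(M.round(3))
im=arm.read_camera("wrist");cv2.imwrite("pics/w2.png",im[:,:,::-1])
for n,z in dict(selector_axis=.062,selector_tab=.076,lamp_mark=.062).items():
    for r in arm.landmark_of(n,"wrist")[:2]:
        p=at("wrist",r["xy"],z);print(n,round(r["confidence"],2),np.round(r["xy"],1),p.round(4),"tool mm",((p-s["eef_pos"])@M*1000).round(1))
E
```

```text
time_s: 3.75
eef_pos: [0.5994, -0.0681, 0.2021]
orientation: [0.967, 0.256, -0.002, -0.001]
wrist_force: [0.5, -0.2, 0.3]
grip_width: -0.002
grasp_force: 0.0
[ 0.59942162 -0.06812581  0.20211885] 3.75
[[ 0.869  0.494 -0.004]
 [ 0.494 -0.869  0.   ]
 [-0.003 -0.002 -1.   ]]
selector_axis 0.72 [348.2 265.7] [ 0.5744 -0.111   0.062 ] tool mm [-42.5  25.2 140.2]
selector_axis 0.38 [434.3 214.5] [ 0.6428 -0.147   0.062 ] tool mm [ -0.8  90.4 139.9]
selector_tab 0.69 [349.7 210.5] [ 0.617  -0.0845  0.076 ] tool mm [  7.5  23.2 126. ]
lamp_mark 0.62 [434.1 213.2] [ 0.644  -0.1465  0.062 ] tool mm [  0.5  90.5 139.9]
```

View pics/w2.png

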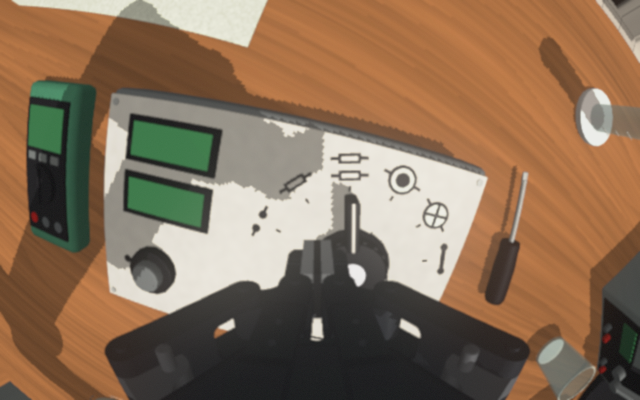

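The tab's white line runs along the tool's x axis at (352,225), and the fingertip is clear to its left at (317,255). I'll go down beside it.

```bash
python3 -m crank '[[1,5,0,20,0],[1,0,0,20,0],[1,0,0,15,0],[1,0,0,0,0],[1,0,4,0,0],[1,0,0,0,0]]'
python3 - <<'E'
from h import *
s=arm.sense();print(s["eef_pos"],s["wrist_force"]);M=R.from_quat(s["orientation"]).as_matrix()
im=arm.read_camera("wrist");cv2.imwrite("pics/w3.png",im[:,:,::-1])
for n,z in dict(selector_axis=.062,selector_tab=.076,lamp_mark=.062).items():
    for r in arm.landmark_of(n,"wrist")[:2]:
        p=at("wrist",r["xy"],z);print(n,round(r["confidence"],2),np.round(r["xy"],1),p.round(4),"tool mm",((p-s["eef_pos"])@M*1000).round(1))
E
```

```text
time_s: 4.7
eef_pos: [0.6071, -0.069, 0.1499]
orientation: [0.967, 0.256, 0.001, 0.0]
wrist_force: [1.1, 0.0, -0.4]
grip_width: 0.0
grasp_force: 0.0
[ 0.60714619 -0.06899028  0.14989224] [ 1.14478588  0.04183061 -0.44283745]
selector_tab 0.68 [353.1 255.3] [ 0.6161 -0.085   0.076 ] tool mm [-0.2 18.2 73.9]
lamp_mark 0.93 [455.5 253.1] [ 0.6414 -0.1454  0.062 ] tool mm [-8.1 83.2 88. ]
```

View pics/w3.png

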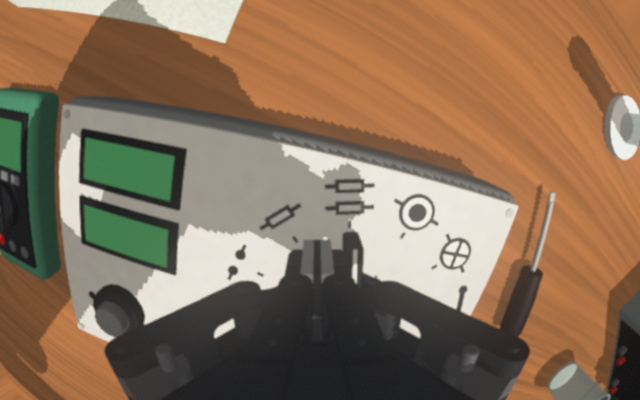

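The finger stands about 5 mm left of the tab (353,250), clear of the knob. I'll make contact and start along the arc.

```bash
cat > st.py <<'E'
from h import *
import sys
s=arm.sense();M=R.from_quat(s["orientation"]).as_matrix();A=np.array([.5745,-.112,.062])
p=(np.array(s["eef_pos"])-A)@M*1000
print("t",s["time_s"],"yaw",np.arctan2(M[1,0],M[0,0]).round(3),"TCP rel axis, tool mm",p.round(1),"F tool",(np.array(s["wrist_force"])@M).round(1))
arm.read_camera("wrist")
for n,z in dict(selector_tab=.076,lamp_mark=.062,selector_axis=.062).items():
    for r in arm.landmark_of(n,"wrist")[:2]:
        q=at("wrist",r["xy"],z);d=q-A;print(n,round(r["confidence"],2),np.round(r["xy"]),"rel axis mm",(d*1000).round(1),"angle",np.arctan2(d[1],d[0]).round(3))
E
python3 -m crank '[[1,0,2,2,0],[1,0,2,2,0],[1,0,1,0,0],[1,0,0,0,0]]'; python3 st.py
python3 -m crank '[[1,0.7,2.9,0,0.06],[1,0.7,2.9,0,0.06],[1,0,0,0,0]]'; python3 st.py
```

```text
time_s: 5.4
eef_pos: [0.6091, -0.073, 0.1447]
orientation: [0.967, 0.256, -0.0, 0.0]
wrist_force: [0.4, 0.8, 0.8]
grip_width: 0.004
grasp_force: 0.7
t 5.4 yaw 0.518 TCP rel axis, tool mm [ 49.4 -16.8 -82.7] F tool [ 0.8 -0.5 -0.8]
selector_tab 0.76 [352. 257.] rel axis mm [44.3 24.3 14. ] angle 0.502
lamp_mark 0.87 [450. 254.] rel axis mm [ 67.8 -32.    0. ] angle -0.441
time_s: 5.98
eef_pos: [0.6131, -0.0778, 0.1449]
orientation: [0.98, 0.198, -0.0, 0.0]
wrist_force: [0.3, -0.5, 0.0]
grip_width: -0.0
grasp_force: 0.0
t 5.975 yaw 0.398 TCP rel axis, tool mm [ 48.8 -16.5 -82.9] F tool [ 0.1  0.5 -0. ]
selector_tab 0.84 [353. 259.] rel axis mm [45.7 17.9 14. ] angle 0.373
lamp_mark 0.65 [444. 244.] rel axis mm [ 67.1 -32.5   0. ] angle -0.45
```

```bash
python3 -m crank '[[1,0.8,2.9,0,0.06],[1,0.8,2.9,0,0.06],[1,0,0,0,0]]'; python3 st.py
python3 -m crank '[[1,0.8,2.9,0,0.06],[1,0.8,2.9,0,0.06],[1,0,0,0,0]]'; python3 st.py
```

```text
time_s: 6.55
eef_pos: [0.6166, -0.0824, 0.1449]
orientation: [0.99, 0.139, 0.0, 0.0]
wrist_force: [-0.1, 0.4, 0.3]
grip_width: 0.005
grasp_force: 0.0
t 6.55 yaw 0.279 TCP rel axis, tool mm [ 48.6 -16.8 -82.9] F tool [-0.  -0.4 -0.3]
selector_tab 0.93 [371. 260.] rel axis mm [48.9  3.4 14. ] angle 0.069
lamp_mark 0.61 [437. 234.] rel axis mm [ 67.1 -33.3   0. ] angle -0.461
time_s: 7.12
eef_pos: [0.6196, -0.0875, 0.1449]
orientation: [0.997, 0.079, -0.0, 0.0]
wrist_force: [-1.0, -0.1, -0.8]
grip_width: -0.004
grasp_force: 0.0
t 7.125 yaw 0.159 TCP rel axis, tool mm [ 48.4 -17.  -82.9] F tool [-1.  -0.1  0.8]
selector_tab 0.75 [360. 259.] rel axis mm [48.6  3.1 14. ] angle 0.063
lamp_mark 0.86 [428. 221.] rel axis mm [ 69.1 -32.9   0. ] angle -0.445
```

It clicked into motor. On to the lamp, checking often.

```bash
python3 -m crank '[[1,0.8,2.9,0,0.06],[1,0.8,2.9,0,0.06],[1,0.8,2.9,0,0.06],[1,0,0,0,0]]'; python3 st.py
python3 -m crank '[[1,0.8,2.9,0,0.06],[1,0,0,0,0]]'; python3 st.py
```

```text
time_s: 7.82
eef_pos: [0.6229, -0.0956, 0.1449]
orientation: [1.0, -0.01, 0.0, -0.0]
wrist_force: [-0.6, 1.3, 0.4]
grip_width: -0.001
grasp_force: 0.6
t 7.825 yaw -0.021 TCP rel axis, tool mm [ 48.  -17.4 -82.9] F tool [-0.6 -1.3 -0.4]
selector_tab 0.56 [356. 259.] rel axis mm [48.2 -3.2 14. ] angle -0.066
selector_tab 0.29 [ 63. 332.] rel axis mm [-28.  224.6  14. ] angle 1.695
lamp_mark 0.8 [409. 212.] rel axis mm [ 67.5 -33.5   0. ] angle -0.46
time_s: 8.28
eef_pos: [0.6236, -0.0989, 0.1449]
orientation: [0.999, -0.041, 0.0, 0.0]
wrist_force: [-0.5, 0.4, 0.5]
grip_width: -0.002
grasp_force: 0.3
t 8.275 yaw -0.081 TCP rel axis, tool mm [ 47.8 -17.  -82.9] F tool [-0.5 -0.4 -0.5]
selector_tab 0.65 [356. 259.] rel axis mm [47.4 -6.7 14. ] angle -0.141
lamp_mark 0.72 [403. 207.] rel axis mm [ 68.3 -34.2   0. ] angle -0.464
```

```bash
python3 -m crank '[[1,0.8,2.9,0,0.06],[1,0,0,0,0]]'; python3 st.py
```

```text
time_s: 8.72
eef_pos: [0.6241, -0.1019, 0.1448]
orientation: [0.998, -0.071, -0.0, 0.0]
wrist_force: [-0.0, 1.1, 0.6]
grip_width: 0.0
grasp_force: 0.0
t 8.725 yaw -0.141 TCP rel axis, tool mm [ 47.6 -16.9 -82.9] F tool [-0.2 -1.1 -0.6]
selector_tab 0.68 [354. 259.] rel axis mm [46.8 -8.5 14. ] angle -0.179
lamp_mark 0.65 [396. 203.] rel axis mm [ 68.8 -34.7   0. ] angle -0.467
lamp_mark 0.21 [356. 259.] rel axis mm [ 39.3 -10.4   0. ] angle -0.26
```

```bash
python3 -m crank '[[1,0.8,2.5,0,0.05],[1,0,0,0,0]]'; python3 st.py
```

```text
time_s: 9.18
eef_pos: [0.6245, -0.1044, 0.1449]
orientation: [0.995, -0.096, -0.0, 0.0]
wrist_force: [0.6, 0.1, -0.2]
grip_width: -0.003
grasp_force: 0.0
t 9.175 yaw -0.191 TCP rel axis, tool mm [ 47.7 -16.9 -82.9] F tool [ 0.6 -0.2  0.2]
selector_tab 0.67 [357. 259.] rel axis mm [ 46.1 -12.   14. ] angle -0.254
lamp_mark 0.75 [390. 203.] rel axis mm [ 67.5 -34.9   0. ] angle -0.477
```

```bash
python3 -m crank '[[1,0.5,1.5,0,0.03],[1,0,0,0,0]]'; python3 st.py
```

```text
time_s: 9.62
eef_pos: [0.6248, -0.106, 0.1449]
orientation: [0.994, -0.111, 0.0, 0.0]
wrist_force: [-0.2, 0.3, 1.1]
grip_width: -0.004
grasp_force: 0.0
t 9.625 yaw -0.223 TCP rel axis, tool mm [ 47.7 -16.9 -82.9] F tool [-0.3 -0.2 -1.1]
selector_tab 0.64 [359. 259.] rel axis mm [ 45.7 -14.6  14. ] angle -0.31
selector_tab 0.26 [ 96. 374.] rel axis mm [-29.9 218.7  14. ] angle 1.707
lamp_mark 0.67 [386. 200.] rel axis mm [ 68.6 -34.9   0. ] angle -0.47
```

```bash
python3 - <<'E'
from h import *
im=arm.read_camera("wrist");cv2.imwrite("pics/w4.png",cv2.resize(im[150:330,240:480],None,fx=3,fy=3)[:,:,::-1])
E
python3 st.py
```

```text
t 9.875 yaw -0.222 TCP rel axis, tool mm [ 47.7 -17.  -82.9] F tool [-0.2 -0.1  0.2]
selector_tab 0.9 [371. 260.] rel axis mm [ 43.3 -20.5  14. ] angle -0.441
lamp_mark 0.75 [384. 202.] rel axis mm [ 67.9 -34.    0. ] angle -0.464
```

View pics/w4.png

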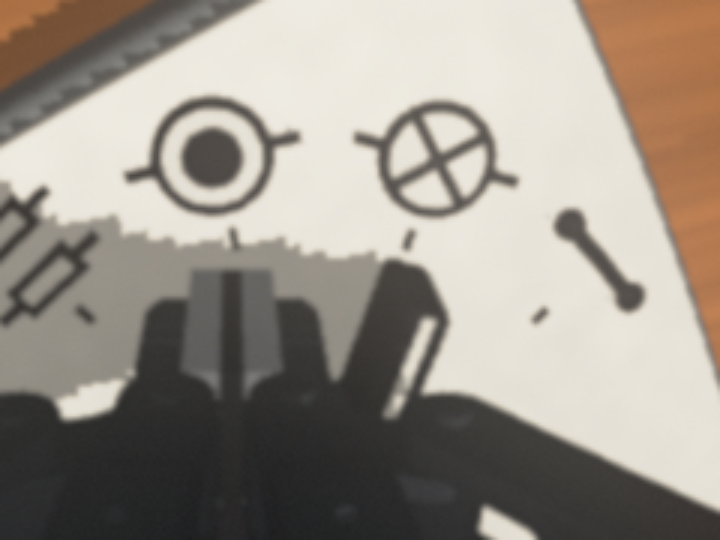

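The selector snapped ahead of the finger: the tab now points at the lamp's tick (410,240 in the crop), short of the short-circuit tick. I'll back off, rise and go over the key.

```bash
python3 -m crank '[[1,0,-4,0,0],[1,0,-4,-10,0],[1,0,0,-45,0],[1,0,0,-45,0],[1,-42,-23,0,0],[1,-42,-23,0,0],[1,-42,-23,0,0],[1,-41,-23,0,0],[1,0,0,0,0],[1,0,0,0,0]]'
cat > k.py <<'E'
from h import *
s=arm.sense();M=R.from_quat(s["orientation"]).as_matrix()
im=arm.read_camera("wrist");cv2.imwrite("pics/k.png",im[:,:,::-1])
print("t",s["time_s"],s["wrist_force"])
A=np.array([.5745,-.112,.062])
for n,z in dict(key_top=.080,selector_tab=.076).items():
    for r in arm.landmark_of(n,"wrist")[:2]:
        p=at("wrist",r["xy"],z);d=p-A;print(n,round(r["confidence"],2),np.round(r["xy"],1),p.round(4),"tool mm",((p-s["eef_pos"])@M*1000).round(1),np.arctan2(d[1],d[0]).round(3))
E
python3 k.py
```

```text
time_s: 11.32
eef_pos: [0.4843, 0.0284, 0.2458]
orientation: [0.994, -0.111, 0.001, 0.0]
wrist_force: [0.4, 0.1, -0.7]
grip_width: -0.002
grasp_force: 0.0
t 11.325 [ 0.37341336  0.08501525 -0.71971079]
key_top 0.71 [317.9 203. ] [0.4846 0.0271 0.08  ] tool mm [  0.2   1.2 165.8] 2.145
selector_tab 0.73 [468.9  12.6] [ 0.6161 -0.1313  0.076 ] tool mm [163.4 126.8 170.1] -0.435
```

View pics/k.png

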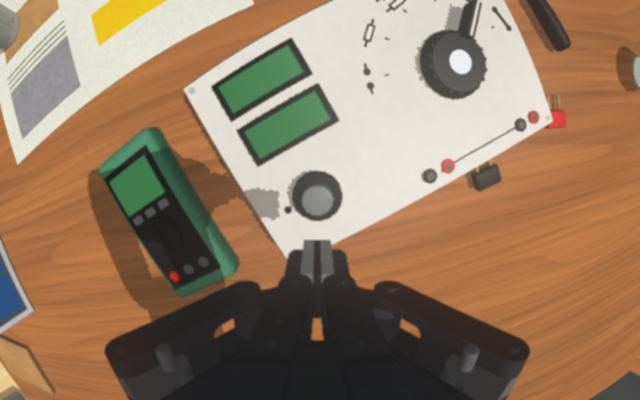

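The key is right under the fingertips (318,199), and the tab still stands at the lamp. I'll go down on it.

```bash
python3 -m crank '[[1,2,1,30,0],[1,0,0,30,0],[1,0,0,25,0],[1,0,0,0,0],[1,0,0,2,0],[1,0,0,2,0],[1,0,0,2,0],[1,0,0,0,0]]'
python3 -m crank '[[1,0,0,2,0],[1,0,0,2,0],[1,0,0,0,0]]'
```

```text
time_s: 12.48
eef_pos: [0.4861, 0.027, 0.1545]
orientation: [0.994, -0.111, 0.001, 0.0]
wrist_force: [1.8, -0.0, 1.4]
grip_width: -0.002
grasp_force: 1.0
time_s: 12.85
eef_pos: [0.4861, 0.027, 0.1506]
orientation: [0.994, -0.111, 0.001, 0.0]
wrist_force: [1.3, -0.7, 5.0]
grip_width: -0.004
grasp_force: 3.0
```

```bash
python3 -m crank '[[1,0,0,1.5,0],[1,0,0,1.5,0],[1,0,0,0,0]]'; python3 -m crank '[[1,0,0,1,0],[1,0,0,0,0],[1,0,0,0,0]]'
```

```text
time_s: 13.22
eef_pos: [0.4863, 0.027, 0.1502]
orientation: [0.994, -0.111, 0.001, 0.0]
wrist_force: [-9.4, -0.3, 24.1]
grip_width: 0.006
grasp_force: 12.2
time_s: 13.6
eef_pos: [0.4863, 0.027, 0.15]
orientation: [0.994, -0.111, 0.001, 0.0]
wrist_force: [-13.2, -1.5, 29.7]
grip_width: -0.001
grasp_force: 15.2
```

```bash
python3 - <<'E'
from h import *
a=arm.read_camera("wrist")[150:330,220:430];b=arm.read_camera("side")[150:290,230:440]
a=cv2.resize(a,(380,326),interpolation=3);b=cv2.resize(b,(380,253),interpolation=3)
cv2.imwrite("pics/p.png",np.hstack([a[:253],b])[:,:,::-1]) if 0 else cv2.imwrite("pics/p.png",np.vstack([a,b])[:,:,::-1])
E
python3 -m crank '[[1,0,0,-2,0],[1,0,0,0,0],[1,0,0,0,0]]';python3 -m crank '[[1,0,0,-2,0],[1,0,0,0,0]]'
```

```text
time_s: 14.08
eef_pos: [0.4862, 0.027, 0.1503]
orientation: [0.994, -0.111, 0.001, 0.0]
wrist_force: [-4.6, -0.4, 18.3]
grip_width: 0.0
grasp_force: 9.0
time_s: 14.32
eef_pos: [0.4861, 0.027, 0.1505]
orientation: [0.994, -0.111, 0.001, 0.0]
wrist_force: [0.8, -1.0, 6.8]
grip_width: -0.002
grasp_force: 4.0
```

View pics/p.png

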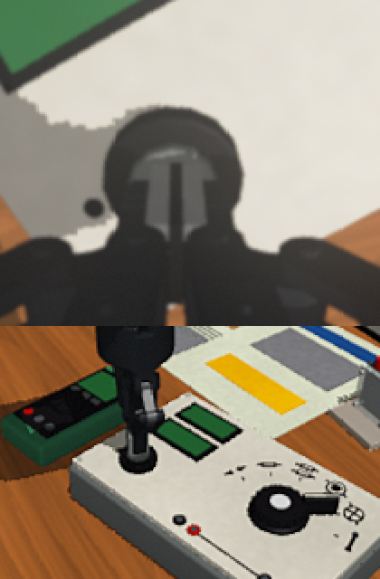

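```bash
for i in 1; do python3 -m crank '[[1,0,0,-1.5,0],[1,0,0,0,0],[1,0,0,0,0]]' | egrep 'eef|wrist|grasp'; python3 -m crank '[[1,0,0,-1.5,0],[1,0,0,0,0],[1,0,0,0,0]]'| egrep 'eef|wrist|grasp';  python3 -m crank '[[1,0,0,-1.5,0],[1,0,0,0,0],[1,0,0,0,0]]'| egrep 'eef|wrist|grasp'; python3 -m crank '[[1,0,0,-1.5,0],[1,0,0,0,0],[1,0,0,0,0]]'| egrep 'eef|wrist|grasp'; python3 -m crank '[[1,0,0,-2,0],[1,0,0,0,0],[1,0,0,0,0]]'| egrep 'eef|wrist|grasp'; done
```

```text
eef_pos: [0.4857, 0.027, 0.1513]
wrist_force: [3.4, -0.4, 3.4]
grasp_force: 1.8
eef_pos: [0.4855, 0.0271, 0.1527]
wrist_force: [2.1, 0.6, 3.2]
grasp_force: 1.4
eef_pos: [0.4855, 0.0271, 0.1542]
wrist_force: [0.3, 0.9, 2.1]
grasp_force: 1.1
eef_pos: [0.4855, 0.0271, 0.1557]
wrist_force: [0.1, 0.4, 2.1]
grasp_force: 0.7
eef_pos: [0.4855, 0.027, 0.1577]
wrist_force: [0.1, 0.3, -0.2]
grasp_force: 0.0
```

Contact was lost about 6 mm above the hard stop, and the force fell off like a spring, so the key went fully down and came up again. I'll rise and check.

```bash
python3 -m crank '[[1,0,0,-30,0],[1,0,0,-30,0],[1,0,0,-30,0],[1,0,0,0,0],[1,0,0,0,0]]'; python3 k.py
```

```text
time_s: 16.82
eef_pos: [0.4853, 0.027, 0.2467]
orientation: [0.994, -0.111, -0.001, 0.0]
wrist_force: [-0.1, 0.0, -0.5]
grip_width: -0.003
grasp_force: 0.0
t 16.825 [-0.11752901  0.02241392 -0.46955881]
key_top 0.73 [313.7 203.5] [0.4846 0.0297 0.08  ] tool mm [ -1.   -2.5 166.7] 2.136
selector_tab 0.75 [472.1  11.6] [ 0.6175 -0.1361  0.076 ] tool mm [165.2 129.9 170.5] -0.511
```

View pics/k.png

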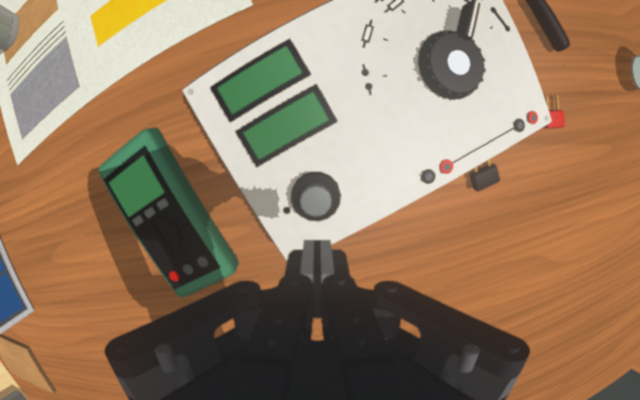

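The key is up at (316,199), the box has hardly moved, and the tab still points at the lamp. Nothing is touching the robot.

```bash
python3 -c "from station import arm; print(arm.hand_in())"
```

```text
the job is handed in; nothing more can be done
None
```

I handed the job in: the selector clicked in at the lamp without running on, and the record key went right down and came up again. The box and the things round it look undisturbed in the last picture; no verdict came back.

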